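Fit the oil filter element and hold its cover home on the dowels

ROBOT

A 7-joint arm with a two-finger parallel gripper is mounted at the origin on the work surface. World frame = base frame: x ahead of the robot, y to its left, z up, the work surface at z = 0. Lengths are in m, angles in rad, forces in N, time in s.
With the tool pointing down it reaches from about 0.425 to 0.925 m from the base axis. Payload 6.8 kg.
Tool frame: the origin (TCP) lies between the finger pads; the fingertips stand 14 mm ahead of it and the grasp point (between the pads) lies 5 mm behind it; z points along the fingers, y is the line along which they close (so a half turn about z gives the same grasp; the last joint's range is limited). The gripper opens to 85 mm and grips with 20 to 120 N. Pads are 22 mm wide; open, the fingers measure 114 mm over their backs; the gripper's body (76 mm by 85 mm) begins 54 mm behind the grasp point. The pads swing forward as they close: fully open they stand 13 mm farther back than shut.
Start: joints at [1.162, 0.477, 0.022, 1.555, -0.011, 1.109, -0.083], TCP at [0.2, -0.645, 0.245] pointing down, gripper open.
Joint ranges: [-2.96, 2.96], [-0.34, 2.1], [-1.41, 1.46], [0.24, 2.44], [-1.37, 4.51], [0.17, 1.92], [-2.96, 2.96]. Speed limits (rad/s): [2.39, 2.39, 3.14, 3.14, 3.14, 3.14, 3.14].

INTERFACE

Orientations are given as a rotation vector (axis times angle).
In Python, from bench import r, eyes, ticket gives the robot as it stands. The module is installed in compiled form; this text tells all that it offers.
- The arm moves only by the tool arm_command, never from a script. Its argument "plan" is text: rows parted by semicolons, each of 4 numbers parted by spaces: the shift along the tool's x, y, z in m, then the turn about the tool's z in degrees. In form: tx ty tz yaw; .... A call has 1 to 20 rows; each row shifts and turns the commanded pose from where the row before left it, along the tool's axes as they then stand; what a row does not reach is not made up. A row lasts 1/8 s, in which the tool goes at most 62.5 mm and 10.7 degrees, less where a joint would pass 70% of its speed; a pose out of reach is approached as far as the arm can. A call is refused whole if a number of a shift passes 0.0625 or a number of a turn 10.7, either way. A call with a gripper value outside its range is refused whole. "hand" is the closure, from -1 (fully open) to 1 (shut), set as the call begins (left out, the last holds). The fingers move at their own pace and stop on an object; "grip_force" is the grip in N (left out, the last holds). Time passes only in rows, so rows that do not move let the fingers close. It gives the time, the measured TCP pose, the force, the opening and the grip force at its end, in the units of the state.
- r.get_obs(): the state, without advancing time (a new reading comes with each control period).
- eyes.grab_frame(name): name is "scene" or "top"; returns (picture, depth): 400x640x3 uint8, red, green, blue; 400x640 float32, m along the optical axis (not along the pixel's ray), 0 where there is no reading.
- eyes.calibration(name): a dict with "fov_y" (degrees; the focal length in pixels is half the picture's height over the tangent of half this angle, whatever the lens; pixels are square), "cx", "cy" (the principal point, pixels), "origin" and "attitude" of the camera in the world. Camera axes: x right, y up, looking along -z (the intrinsics and any distortion apply to the point x, -y, -z); pixel columns grow to the right and rows downward; lengths in m; the calibration is good to about 2 mm. A picture is of the moment at which its call begins. calibration takes no time and is no camera call.
- ticket.hand_in(): hands the job in; it is judged then, once.
The state is a dict: "clock": time; "joints": joint angles; "qvel": joint speeds; "tau": joint torques, N m; "tcp_pos": TCP position; "orientation": TCP orientation; "contact_force": force on the tool from outside, world axes, zero at the start; "moment": the same for the moment, N m; "grip_width": finger opening in m; "gripper_force": force on a finger pad.
Only numpy, scipy, OpenCV 4.12 (cv2) and the standard library are available. Lean on these libraries where they do the work, as an engineer would, in place of code of your own. Each camera call takes 0.05 s, during which the arm holds its last target. There are 200 camera calls.

TASK

Close up the oil filter in the engine side case: drop the filter element that fits over the standpipe down into the chamber (the thicker one is for another engine: leave it on the bench), then pick up the rectangular cover by its rib and work it about over the two dowels that it hides until it drops on. Press it down against the spring until its underside is flush on the joint face all round, and finish while you are still holding it pressed home, ready for the bolts: do not let go. Leave the other things on the bench where they are.

Things in the scene. Friction and masses are not known exactly. Their poses are not given: they have to be found in the camera images.
- case: engine side case, a grey aluminium casting about 290 x 240 mm, fixed on the bench. Origin: on the bench, on the axis of its oil filter chamber, which is at the end nearest the robot; z up, x towards the rest of the case, none of which stands higher than the joint face round the chamber's mouth.
- joint_face (a point): centre of the chamber's mouth, 85 mm above the case's origin, in the plane of the flat machined joint face, 84 mm (x) by 120 mm (y); axes as the case. The chamber is round, 56 mm across, and opens upward. Two steel dowels stand on the face at y = +42 and -42 mm (x = 0): 8 mm thick, 14 mm high, the top 5 mm tapering to 3 mm.
- standpipe_tip (a point): top of the steel standpipe on the chamber's axis, 4 mm below the joint face: 14 mm thick, the top 5 mm tapering to 7 mm. The element slides down over it.
- spring_seat (a joint): sprung steel plate, 48 mm across, round the standpipe in the chamber, on which the element stands: how far it is pushed down, m. 0 = up, its top 42 mm below the joint face; stop at 0.010. It starts to move at 6 N, then takes 0.8 N more per mm (12.4 N at 8 mm); it springs back.
- cover: the filter's cover, a flat rectangular aluminium casting with round corners, 80 mm (x) by 116 mm (y), about 0.28 kg, lying right side up on the bench. Origin: centre of its flat underside; z up. The plate is 21 mm thick with a low round dome on it, 74 mm across, its top 26 mm above the underside, and a rib to grip. It fits either way round.
- cover_rib (a point): middle of the cover's rib, 37 mm above the underside, axes as the cover: an upright rib in the middle of the dome, 12 mm thick (x), 64 mm long (y), from 26 to 48 mm above the underside.
- cover_hole_a (a point): mouth of one of the two blind dowel holes in the cover's underside (not visible from above), at the cover's y = +42 mm, x = 0: 11 mm across, 16 mm deep. The other is at y = -42 mm.
- element: the right filter element: a hollow round cartridge with steel end caps and pale pleats, 44 mm across, 50 mm high, 19 mm bore right through, about 0.09 kg, standing on the bench. Origin: centre of its underside; z along its axis, up. On the unloaded seat its top stands 8 mm above the joint face; with the cover home, level with it.
- thick_element: the wrong element, for another engine: like the other but thicker and lower, 54 mm across, 38 mm high, with a bore of only 10 mm, too small for the standpipe; standing on the bench. Origin: centre of its underside.
- spanner: steel combination spanner, 170 mm long, 8 mm thick, lying flat in front of the case; bystander
- screwdriver: screwdriver with a black handle, 200 mm long, about 30 mm thick, lying on the bench; bystander
- hammer: hammer with a wooden handle, 280 mm long, lying on the bench; bystander
- piston: aluminium piston, 78 mm across, 62 mm high, standing; bystander
- sprocket: small dark chain sprocket, 76 mm across the teeth, 7 mm thick, lying flat; bystander
- jar: glass jar with a steel lid, 60 mm across, 80 mm high, standing; bystander
- bolt_tray: dark steel tray of bolts, 80 x 150 x 28 mm; bystander
Mind the look-alikes: they are no part of the job. What is shaped like the thick_element but orange or pink is not meant.

How it is judged:
By the outcome, as a careful person would: the job done as asked, in the order asked, and still so for the second after the job is handed in, while the arm keeps its last pose, push and grip.
It also fails if it takes over 53 s, if anything falls off the work surface, if the arm or the gripper's body presses on something with over 40 N, if the wrist force passes 120 N, or if a joint passes its speed limit or range.

## Working session

There is one attempt and no reset: what is moved stays moved. The work goes in short steps, Python scripts to look and compute and a tool call to move; the robot and the scene stay as the last step left them, time stands still between calls to the robot, and variables do not carry over. Pictures are saved under pics/ and viewed, at most 10 in all, crops included, and the job is handed in when it is done.

Besides the shell and the picture viewer there is one more tool, called after "Call:" in YAML: its name, and indented under it one key for each argument. arm_command: Moves the arm, as the interface text tells. Its arguments: {"type":"object","properties":{"plan":{"type":"string"},"hand":{"type":"number"},"grip_force":{"type":"number"}},"required":["plan"]}

```bash
mkdir -p pics
cat > h.py <<'E'
import numpy as np, cv2
from bench import r, eyes, ticket
def grab(n,save=None):
    im,d=eyes.grab_frame(n)
    if save: cv2.imwrite(f'pics/{save}.png',im[:,:,::-1]); np.save(f'pics/{save}.npy',d)
    return im,d
E
python3 - <<'E'
from h import *
for n in('scene','top'):
    print(eyes.calibration(n)); im,d=grab(n,n+'0'); print(d.min(),d.max())
print(r.get_obs())
E
```

```text
{'fov_y': 52.64174023071545, 'cx': 320.3320564450463, 'cy': 193.9114133586594, 'origin': array([1.23953222, 0.53062816, 0.77092008]), 'attitude': array([0.49407886, 1.005649  , 2.02938455])}
0.0 3.7541363
{'fov_y': 51.324606662676594, 'cx': 317.9932892377131, 'cy': 202.03527452349212, 'origin': array([ 0.26087078, -0.01245328,  1.41740586]), 'attitude': array([ 0.1437975 , -0.1276708 , -1.58908031])}
0.0 2.3874195
{'clock': 0.1, 'joints': array([ 1.16192196,  0.47772502,  0.02230385,  1.55632423, -0.01149056,
        1.10926858, -0.08308695]), 'qvel': array([ 0.00081852, -0.00049326,  0.00027313, -0.00088881,  0.00143097,
       -0.00051304,  0.00179503]), 'tau': array([ 3.97019408e-03, -5.97761714e+01,  1.61349613e+00, -2.81955689e+01,
        1.28351036e-02,  5.03355855e-03,  3.03657566e-05]), 'tcp_pos': array([ 0.19984392, -0.64422644,  0.24442903]), 'orientation': array([-3.10457444e+00, -4.70554519e-01,  5.40044598e-04]), 'contact_force': array([ 0.33953992, -0.38020958,  0.47202778]), 'moment': array([0.02145924, 0.04366158, 0.01427467]), 'gripper_force': 0.0, 'grip_width': 0.08540571461463088}
```

View pictures.

View pics/top0.png

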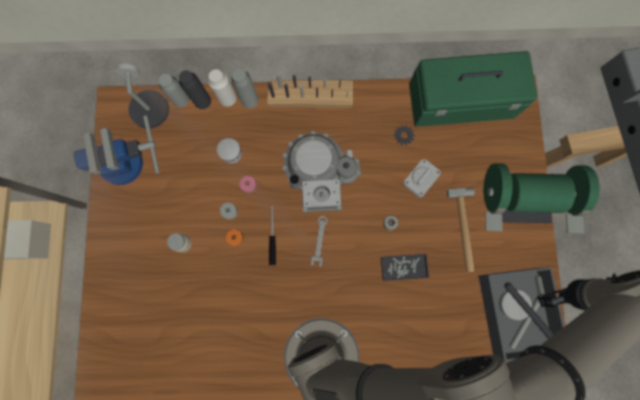

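View pics/scene0.png

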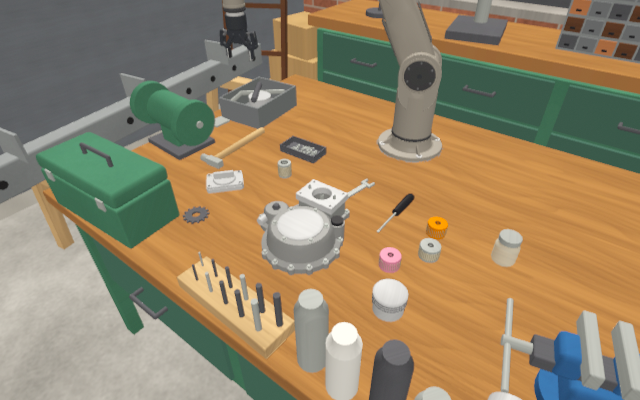

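```bash
cat >> h.py <<'E'
from scipy.spatial.transform import Rotation as R
def cam(n):
    c=eyes.calibration(n); return c,200/np.tan(np.radians(c['fov_y']/2)),R.from_rotvec(c['attitude']).as_matrix()
def ray(n,u,v):
    c,f,A=cam(n); u=np.asarray(u,float);v=np.asarray(v,float)
    return c['origin'],np.stack([(u-c['cx'])/f,-(v-c['cy'])/f,-np.ones_like(u)],-1)@A.T
def onz(n,u,v,z):
    o,d=ray(n,u,v); return o+d*((z-o[2])/d[...,2])[...,None]
def cloud(n,d):
    v,u=np.mgrid[:400,:640]; o,dr=ray(n,u,v); P=o+dr*d[...,None]; P[d==0]=np.nan; return P
E
python3 - <<'E'
from h import *
np.set_printoptions(precision=4,suppress=True)
for n in('scene','top'):
    d=np.load(f'pics/{n}0.npy'); P=cloud(n,d)
    print(n)
    tests={'scene':dict(el=(285,163),thick=(430,243),cover=(225,182),face=(322,196),table=(350,150)),'top':dict(el=(391,220),thick=(228,209),cover=(422,178),face=(321,193),table=(360,250))}[n]
    for k,(u,v) in tests.items(): print(k,P[v,u], np.nanmedian(P[v-3:v+4,u-3:u+4].reshape(-1,3),0))
# zoom crops
a=cv2.imread('pics/scene0.png')[130:260,190:350]; b=cv2.imread('pics/top0.png')[120:250,280:450]
f=lambda i:cv2.resize(i,None,fx=4.4,fy=4.4,interpolation=cv2.INTER_CUBIC)
cv2.imwrite('pics/c1.png',f(a)); cv2.imwrite('pics/c2.png',f(b))
E
```

```text
scene
el [ 0.429  -0.2312  0.052 ] [ 0.4266 -0.2312  0.0511]
thick [0.4784 0.302  0.0416] [0.476  0.3011 0.0398]
cover [ 0.5986 -0.3351  0.0289] [ 0.5975 -0.3372  0.0278]
face [ 0.5254 -0.0081  0.0792] [ 0.5227 -0.0119  0.0737]
table [ 0.1645 -0.1517  0.0014] [ 0.1678 -0.1502  0.0027]
top
el [ 0.4341 -0.2421  0.0421] [ 0.4341 -0.2439  0.0485]
thick [0.4846 0.3023 0.0375] [0.4845 0.3026 0.0369]
cover [ 0.573  -0.3524  0.0483] [ 0.5751 -0.3526  0.0447]
face [ 0.5242 -0.0117  0.0768] [ 0.5276 -0.0117  0.0461]
table [ 0.3396 -0.1391  0.0005] [ 0.3396 -0.1392  0.0003]
```

View pics/c1.png

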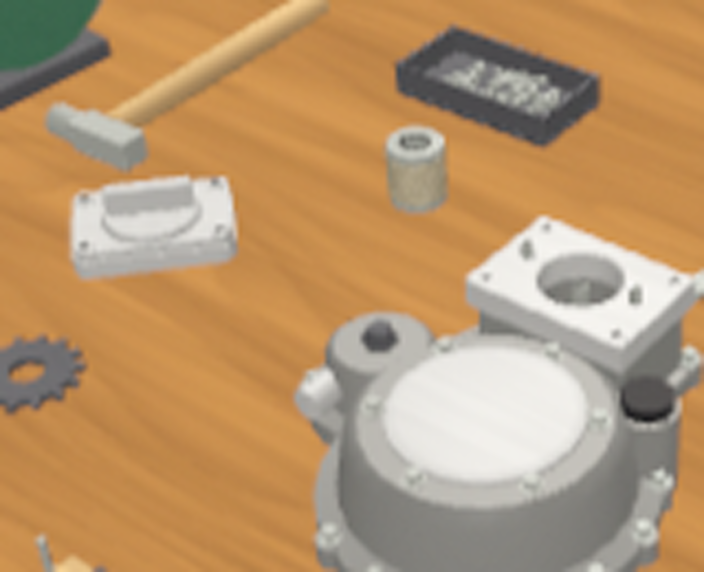

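View pics/c2.png

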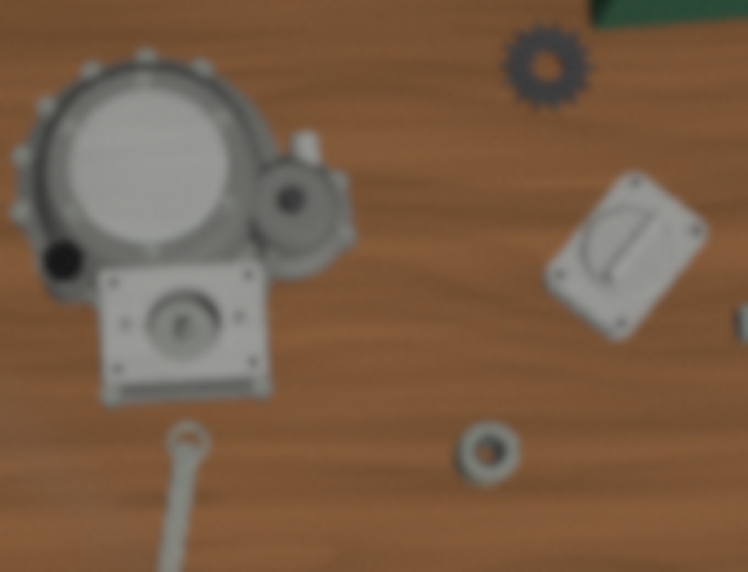

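```bash
cat > m.py <<'E'
from h import *
np.set_printoptions(precision=4,suppress=True)
def rect(XY,lab):
    (c,s,a)=cv2.minAreaRect(XY.astype(np.float32)*1000); print(lab,'ctr',np.array(c),'size',np.array(s),'ang',round(a,1),'n',len(XY))
def planemask(n,d,z0,z1,cx,cy,rad):
    P=cloud(n,d); return P,(np.abs(P[...,2]-(z0+z1)/2)<(z1-z0)/2)&(np.hypot(P[...,0]-cx,P[...,1]-cy)<rad)
def big(m):
    k,l,s,_=cv2.connectedComponentsWithStats(m.astype(np.uint8)); return l==1+np.argmax(s[1:,4])
E
python3 - <<'E'
from m import *
for n in('scene','top'):
    im=cv2.cvtColor(cv2.imread(f'pics/{n}0.png'),cv2.COLOR_BGR2HSV); d=np.load(f'pics/{n}0.npy'); v,u=np.mgrid[:400,:640]
    for lab,z0,z1,cx,cy,rad,zt in [('face',.076,.096,.52,-.01,.075,.085),('cover',.014,.03,.58,-.345,.08,.021),('rib',.042,.055,.58,-.345,.06,.048),('el',.043,.06,.43,-.24,.04,.05)]:
        P,m=planemask(n,d,z0,z1,cx,cy,rad)
        Q=P[m]; print(n,lab,'cloud mean',Q.mean(0),'z med',np.median(Q[:,2]))
        m=big(m&(im[...,1]<90)); rect(onz(n,u[m],v[m],zt)[:,:2],'  onplane')
# dowels
for n,ps in (('scene',[(309.8,186.6),(334.3,197.0)]),('top',[(308.4,193.4),(334.1,192.)])):
    q=onz(n,*np.array(ps).T,.093); print(n,q,q.mean(0))
# table tilt check
for n in('scene','top'):
    P=cloud(n,np.load(f'pics/{n}0.npy'))
    for c in [(.45,-.15),(.5,.15),(.62,-.2)]:
        q=P[(np.hypot(P[...,0]-c[0],P[...,1]-c[1])<.02)]; print(n,c,np.median(q[:,2]),q[:,2].std())
E
```

```text
scene face cloud mean [ 0.5289 -0.0068  0.0856] z med 0.08686650495723514
  onplane ctr [526.9136  -9.4803] size [ 98.9751 128.1697] ang 1.7 n 812
scene cover cloud mean [ 0.5909 -0.347   0.0236] z med 0.02408227866746515
  onplane ctr [ 583.2349 -355.8891] size [ 95.6124 115.5062] ang 48.3 n 454
scene rib cloud mean [ 0.5829 -0.3566  0.0485] z med 0.04880493862897417
  onplane ctr [ 583.2969 -357.1609] size [23.4459 62.6143] ang 46.9 n 79
scene el cloud mean [ 0.4291 -0.2356  0.0507] z med 0.051681069238412425
  onplane ctr [ 430.2907 -234.7574] size [54.3611 39.387 ] ang 40.5 n 101
top face cloud mean [ 0.5226 -0.0104  0.085 ] z med 0.08521304576345257
  onplane ctr [521.4245 -10.662 ] size [ 85.8257 119.8186] ang 2.1 n 726
top cover cloud mean [ 0.5789 -0.356   0.0229] z med 0.02301154675949446
  onplane ctr [ 579.5872 -356.7635] size [ 78.8207 116.9633] ang 49.5 n 637
top rib cloud mean [ 0.5804 -0.3574  0.0476] z med 0.04755890055484713
  onplane ctr [ 579.6475 -356.6904] size [11.4436 64.1461] ang 49.4 n 65
top el cloud mean [ 0.4249 -0.2375  0.05  ] z med 0.04997758780647277
  onplane ctr [ 424.982 -237.068] size [39.5382 43.2659] ang 87.2 n 116
scene [[ 0.5255 -0.0511  0.093 ]
 [ 0.5231  0.0323  0.093 ]] [ 0.5243 -0.0094  0.093 ]
top [[ 0.5207  0.0291  0.093 ]
 [ 0.5233 -0.0543  0.093 ]] [ 0.522  -0.0126  0.093 ]
scene (0.45, -0.15) 0.0023541144620039534 0.0017654010056275527
scene (0.5, 0.15) 0.002353933476175518 0.004183674798699164
scene (0.62, -0.2) 0.0022438803126917373 0.0015647821023211232
top (0.45, -0.15) 0.0008359079813169412 0.0032216331951202587
top (0.5, 0.15) 8.550645445726257e-05 0.004629298940140202
top (0.62, -0.2) 0.0003265367496654292 0.003007254048013864
```

Add to h.py:
```python
def go(x,y,z,A=None):
    o=r.get_obs(); M=R.from_rotvec(o['orientation']).as_matrix(); p=o['tcp_pos']
    cur=np.degrees(np.arctan2(M[1,0],M[0,0])); s=M.T@(np.array([x,y,z])-p)
    print('t',round(o['clock'],2),'pos',np.round(p,4),'A',round(cur,2),'tilt',np.round(M[:2,2],3),'tool shift mm',np.round(s*1000,1),'yaw',None if A is None else round((cur-A+180)%360-180,1),'F',np.round(o['contact_force'],1),'M',np.round(o['moment'],2),'w',round(o['grip_width']*1000,1),'gf',o['gripper_force'],'j',np.round(o['joints'],2))
```

```text
(no output)
```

Call:
arm_command:
  plan: "0.042 -0.04 0 0;0.042 -0.04 0 0;0.042 -0.04 0 0;0.042 -0.04 0 0;0.042 -0.04 0 0;0.042 -0.04 0 0;0.042 -0.04 0 0;0.042 -0.04 0 0;0 0 0.015 -10;0 0 0.015 -10;0 0 0.015 -10;0 0 0.015 -10;0 0 0.015 -10;0 0 0.015 -10;0 0 0.015 -10;0 0 0.015 -4.6;0 0 0 0"
  hand: -1

```text
clock: 2.22
tcp_pos: [0.4251, -0.2391, 0.1242]
orientation: [-2.185, -2.254, 0.001]
contact_force: [0.2, 0.4, 1.0]
grip_width: 0.0855
gripper_force: 0.0
```

```bash
python3 -c "
from h import *
go(.427,-.237,.052,91.8)"
```

```text
t 2.23 pos [ 0.4251 -0.2391  0.1242] A 91.78 tilt [-0.002  0.002] tool shift mm [ 2.   2.2 72.2] yaw -0.0 F [0.2 0.4 1. ] M [ 0.05 -0.07  0.04] w 85.5 gf 0.0 j [ 0.72  0.37 -0.4   2.08  0.21  0.74  0.22]
```

Call:
arm_command:
  plan: "0.002 0.002 0.03 0;0 0 0.03 0;0 0 0.016 0;0 0 0 0"

```text
clock: 2.72
tcp_pos: [0.4277, -0.2372, 0.0489]
orientation: [-2.185, -2.255, 0.001]
contact_force: [-0.2, 0.7, -0.3]
grip_width: 0.0853
gripper_force: 0.0
```

Call:
arm_command:
  plan: "0 0 0 0;0 0 0 0;0 0 0 0;0 0 0 0;0 0 0 0;0 0 0 0"
  hand: 1
  grip_force: 35

```text
clock: 3.48
tcp_pos: [0.4285, -0.2379, 0.0505]
orientation: [2.185, 2.255, -0.0]
contact_force: [-1.6, 0.5, 6.7]
grip_width: 0.0425
gripper_force: 34.4
```

```bash
python3 -c "
from h import *
im,d=grab('scene','s1')
cv2.imwrite('pics/s1c.png',cv2.resize(im[90:210,230:350,::-1],None,fx=5,fy=5,interpolation=cv2.INTER_CUBIC))
go(.427,-.237,.16,91.8)"
```

```text
t 3.52 pos [ 0.4285 -0.2378  0.0505] A 91.82 tilt [ 0.001 -0.001] tool shift mm [   0.8   -1.4 -109.5] yaw 0.0 F [-2.   0.7  7.7] M [0.11 0.32 0.03] w 42.8 gf 34.372679237276316 j [ 0.66  0.49 -0.34  2.12  0.3   0.57  0.13]
```

View pics/s1c.png

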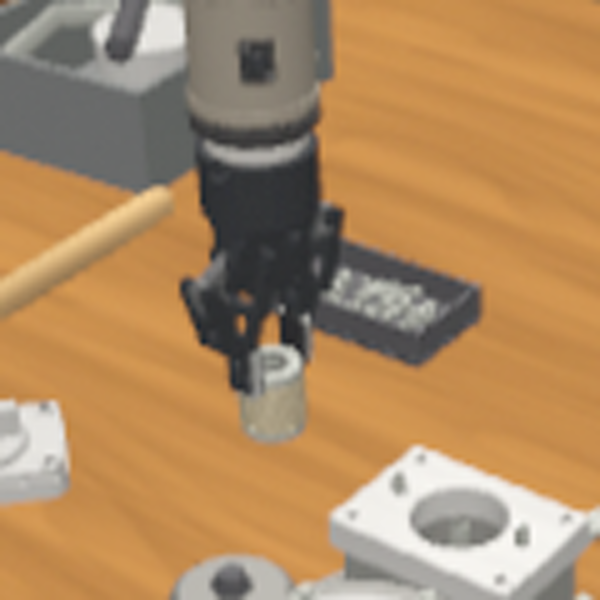

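Call:
arm_command:
  plan: "0 0 -0.02 0;0 0 -0.035 0;0 0 -0.035 0;0 0 -0.035 0;0.02 0.009 0 0;0.045 0.02 0 0;0.045 0.02 0 0;0.045 0.02 0 0;0.045 0.02 0 0;0.022 0.01 0 0;0 0 0 0;0 0 0 0"

```text
clock: 5.03
tcp_pos: [0.5194, -0.0136, 0.1743]
orientation: [2.187, 2.255, -0.002]
contact_force: [0.1, 0.3, -0.9]
grip_width: 0.0425
gripper_force: 35.8
```

Run:
```python
from m import *
im,d=grab('scene','s2'); im2,d2=grab('top','t2')
cv2.imwrite('pics/s2c.png',np.hstack([cv2.resize(i[:,:,::-1],(400,400),interpolation=cv2.INTER_CUBIC) for i in (im[90:230,260:400],im2[130:240,260:370])]))
go(.5225,-.011,.108,91.8)
```

```text
t 5.12 pos [ 0.5194 -0.014   0.1743] A 91.71 tilt [-0.    -0.001] tool shift mm [ 3.   3.2 66.2] yaw -0.1 F [ 0.5  0.2 -1. ] M [-0.01  0.05  0.  ] w 42.7 gf 35.75554492883384 j [ 0.33  0.36 -0.52  1.97  0.23  0.88 -0.27]
```

View pics/s2c.png

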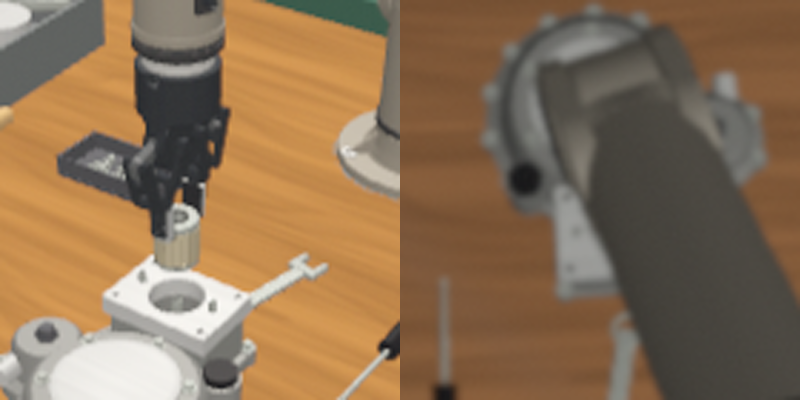

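Call:
arm_command:
  plan: "0.003 0.003 0.02 0;0 0 0.013 0;0 0 0.01 0;0 0 0.008 0;0 0 0.008 0;0 0 0 0"

```text
clock: 5.88
tcp_pos: [0.5225, -0.0093, 0.1148]
orientation: [-2.185, -2.256, 0.001]
contact_force: [-0.4, -0.2, -0.4]
grip_width: 0.0428
gripper_force: 35.8
```

Call:
arm_command:
  plan: "-0.0015 0 0.005 0;0 0 0.005 0;0 0 0.003 0;0 0 0 0"

```text
clock: 6.38
tcp_pos: [0.5227, -0.0108, 0.102]
orientation: [-2.185, -2.257, 0.001]
contact_force: [0.4, -0.3, -1.0]
grip_width: 0.0422
gripper_force: 35.8
```

Run:
```python
from m import *
go(.5225,-.011,.100,91.8)
```

```text
t 6.38 pos [ 0.5227 -0.0108  0.102 ] A 91.84 tilt [-0.001  0.   ] tool shift mm [-0.2 -0.2  2. ] yaw 0.0 F [ 0.4 -0.3 -1. ] M [ 0.05  0.01 -0.01] w 42.2 gf 35.758566465228796 j [ 0.29  0.46 -0.48  2.01  0.31  0.74 -0.35]
```

Call:
arm_command:
  plan: "0 0 0 0;0 0 0 0;0 0 0 0;0 0 -0.01 0;0 0 -0.03 0;0 0 -0.03 0;-0.02 0.002 0 0;-0.05 0.006 0 0;-0.05 0.007 0 0;-0.05 0.007 0 0;-0.05 0.007 0 0;-0.05 0.007 0 0;-0.05 0.007 0 0;-0.028 0.003 0 0;0 0 0 0;0 0 0 0"
  hand: -1

```text
clock: 8.38
tcp_pos: [0.5802, -0.3559, 0.1727]
orientation: [-2.184, -2.257, -0.001]
contact_force: [-0.2, 0.7, 1.2]
grip_width: 0.0854
gripper_force: 0.0
```

Run:
```python
from m import *
im,d=grab('scene','s3'); im2,d2=grab('top','t3')
cv2.imwrite('pics/s3c.png',np.hstack([cv2.resize(i[:,:,::-1],(400,400),interpolation=cv2.INTER_CUBIC) for i in (im[160:230,285:355],im2[160:230,285:355])]))
P,m=planemask('scene',d,.088,.105,.5225,-.011,.03); print('el top',P[m].mean(0),m.sum(),P[m][:,:2].min(0),P[m][:,:2].max(0))
P,m=planemask('top',d2,.088,.105,.5225,-.011,.03); print('el top',P[m].mean(0),m.sum(),P[m][:,:2].min(0),P[m][:,:2].max(0))
go(.5797,-.3567,.1,139.5)
```

```text
el top [ 0.5236 -0.0106  0.0939] 144 [ 0.4952 -0.0396] [0.5521 0.0109]
el top [ 0.5215 -0.0116  0.0934] 124 [ 0.4983 -0.0317] [0.5512 0.014 ]
t 8.47 pos [ 0.5804 -0.3553  0.1727] A 91.96 tilt [0.    0.001] tool shift mm [-1.4 -0.7 72.7] yaw -47.5 F [-0.2  0.4  0.1] M [ 0.04 -0.01  0.01] w 85.4 gf 0.0 j [ 0.73  0.59 -0.39  1.58  0.25  1.02  0.3 ]
```

View pics/s3c.png

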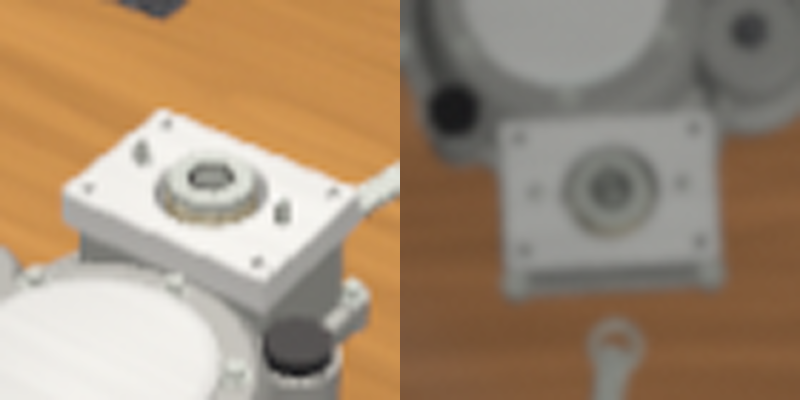

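Call:
arm_command:
  plan: "-0.0014 -0.0004 0.01 -9.5;0 0 0.01 -9.5;0 0 0.01 -9.5;0 0 0.01 -9.5;0 0 0.01 -9.5;0 0 0.02 0;0 0 0.02 0;0 0 0.02 0;0 0 0.02 0;0 0 0 0;0 0 0 0"

```text
clock: 9.85
tcp_pos: [0.5801, -0.3586, 0.0427]
orientation: [1.091, 2.945, 0.0]
contact_force: [0.3, 0.1, -0.1]
grip_width: 0.0855
gripper_force: 0.0
```

Run:
```python
from m import *
go(.580,-.3567,.042,139.5)
```

```text
t 9.85 pos [ 0.5801 -0.3586  0.0427] A 139.33 tilt [ 0.001 -0.   ] tool shift mm [1.3 1.4 0.7] yaw -0.2 F [ 0.3  0.1 -0.1] M [ 0.01 -0.03  0.02] w 85.5 gf 0.0 j [ 0.81  0.77 -0.52  1.64  0.47  0.86  0.96]
```

Call:
arm_command:
  plan: "0.0013 0.0014 0 0;0 0 0 0;0 0 0 0;0 0 0 0;0 0 0 0;0 0 0 0;0 0 0 0;0 0 0 0;0 0 0 0"
  hand: 1
  grip_force: 100

```text
clock: 10.98
tcp_pos: [0.5796, -0.3569, 0.0428]
orientation: [1.092, 2.945, -0.001]
contact_force: [-2.2, 0.8, 5.4]
grip_width: 0.0098
gripper_force: 99.0
```

Run:
```python
from m import *
go(.580,-.3567,.042,139.5)
```

```text
t 10.97 pos [ 0.5796 -0.3569  0.0428] A 139.32 tilt [ 0.    -0.001] tool shift mm [-0.2  0.4  0.8] yaw -0.2 F [-2.2  0.8  5.4] M [ 0.06  0.4  -0.05] w 9.8 gf 99.03086185455322 j [ 0.81  0.77 -0.52  1.65  0.47  0.86  0.96]
```

Call:
arm_command:
  plan: "0 0 -0.012 0;0 0 -0.022 0;0 0 -0.022 9.5;0 0 -0.022 9.5;0 0 -0.022 9.5;0 0 -0.022 9.5;0 0 0 9.5;0 0 0 0;0 0 0 0"

```text
clock: 12.1
tcp_pos: [0.5794, -0.3564, 0.1645]
orientation: [-2.182, -2.26, -0.0]
contact_force: [0.7, 0.2, -2.1]
grip_width: 0.0095
gripper_force: 98.0
```

Call:
arm_command:
  plan: "0.02 -0.003 0 0;0.045 -0.006 0 0;0.05 -0.007 0 0;0.05 -0.007 0 0;0.05 -0.007 0 0;0.05 -0.006 0 0;0.04 -0.005 0 0;0.03 -0.004 0 0;0.012 -0.001 0 0;0 0 0 0;0 0 0 0"

```text
clock: 13.48
tcp_pos: [0.5225, -0.0129, 0.1642]
orientation: [2.187, 2.255, -0.001]
contact_force: [0.7, -1.3, -2.8]
grip_width: 0.01
gripper_force: 98.0
```

Run:
```python
from m import *
go(.5227,-.011,.148,91.8)
im,d=grab('scene','s4')
cv2.imwrite('pics/s4c.png',cv2.resize(im[120:230,250:390,::-1],None,fx=5.4,fy=5.4,interpolation=cv2.INTER_CUBIC))
```

```text
t 13.47 pos [ 0.5225 -0.0129  0.1642] A 91.73 tilt [-0.    -0.001] tool shift mm [ 1.9  0.3 16.2] yaw -0.1 F [ 0.7 -1.3 -2.8] M [-0.03 -0.01 -0.  ] w 10.0 gf 98.02420735359192 j [ 0.32  0.37 -0.5   1.97  0.23  0.86 -0.28]
```

View pics/s4c.png

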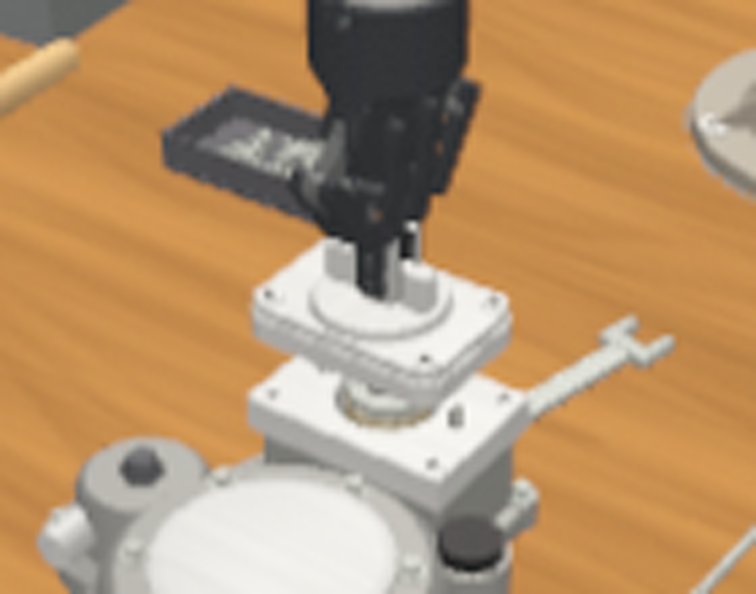

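Run:
```python
from m import *
f=lambda p:(np.array(p)/5.4+np.array([250,120])-0.4)
c=f([(268,294),(425,359),(494,300)]); b=f([(272,394),(432,463),(503,398)])
C=onz('scene',*c.T,.1424)[:,:2]; B=onz('scene',*b.T,.085)[:,:2]
print(C,B,B-C,(B-C).mean(0))
for Q in(C,B): print('diag mid L-R',(Q[0]+Q[2])/2, 'y-edge(B-?)',Q[0]-Q[1],Q[2]-Q[1])
# top-plate and face corners by mask: centre compare via hull of whites
```

```text
[[ 0.5494 -0.0678]
 [ 0.5467  0.0288]
 [ 0.4853  0.027 ]] [[ 0.5557 -0.0626]
 [ 0.552   0.0375]
 [ 0.4868  0.0355]] [[0.0063 0.0052]
 [0.0053 0.0087]
 [0.0014 0.0085]] [0.0043 0.0075]
diag mid L-R [ 0.5174 -0.0204] y-edge(B-?) [ 0.0027 -0.0966] [-0.0613 -0.0018]
diag mid L-R [ 0.5212 -0.0135] y-edge(B-?) [ 0.0038 -0.1001] [-0.0652 -0.002 ]
```

Run:
```python
from m import *
d=np.load('pics/s4.npy'); d0=np.load('pics/s3.npy'); im=cv2.cvtColor(cv2.imread('pics/s4.png'),cv2.COLOR_BGR2HSV); im0=cv2.cvtColor(cv2.imread('pics/s3.png'),cv2.COLOR_BGR2HSV); v,u=np.mgrid[:400,:640]
def corners(d,im,z0,z1,zt,lab):
    P,m=planemask('scene',d,z0,z1,.52,-.012,.085); m&=(im[...,2]>150)&(im[...,1]<60); m=big(m)
    print(lab,'zmed',np.median(P[m][:,2]),'n',m.sum()); q=P[m]; 
    # plane fit
    A=np.c_[q[:,:2]-q[:,:2].mean(0),np.ones(len(q))]; print('  plane',np.linalg.lstsq(A,q[:,2],rcond=None)[0])
    rect(onz('scene',u[m],v[m],zt)[:,:2],lab); rect(q[:,:2],lab+' depth')
corners(d0,im0,.080,.0925,.087,'face')
corners(d,im,.137,.1495,.1444,'cover')
for x,y in [(310,175),(330,187),(300,172)]: print(cloud('scene',d)[y,x])
```

```text
face zmed 0.0872436538930812 n 713
  plane [-0.0145 -0.0049  0.0869]
face ctr [525.9825  -9.0547] size [ 93.4192 125.163 ] ang 2.2 n 713
face depth ctr [523.1584 -10.6424] size [ 89.0776 123.7795] ang 0.6 n 713
cover zmed 0.1448374379146279 n 502
  plane [-0.031  -0.0179  0.1446]
cover ctr [526.6066 -12.4996] size [ 88.049  121.8119] ang 2.6 n 502
cover depth ctr [522.5833 -15.7355] size [ 81.8876 117.9588] ang 2.7 n 502
[ 0.543  -0.0351  0.1492]
[0.5506 0.0371 0.1454]
[ 0.544  -0.0693  0.1456]
```

Call:
arm_command:
  plan: "0.004 0.0003 0 0;0 0 0.01 0;0 0 0.008 0;0 0 0.003 0;0 0 0 0;0 0 0 0"

```text
clock: 14.28
tcp_pos: [0.5228, -0.0072, 0.1435]
orientation: [2.185, 2.257, 0.0]
contact_force: [-0.0, -0.2, -3.2]
grip_width: 0.0099
gripper_force: 98.0
```

```bash
python3 -c "
from h import *
go(.5227,-.009,.139,91.8)"
```

```text
t 14.28 pos [ 0.5228 -0.0072  0.1435] A 91.84 tilt [0. 0.] tool shift mm [-1.8 -0.2  4.5] yaw 0.0 F [-0.  -0.2 -3.2] M [ 0.   -0.02  0.02] w 9.9 gf 98.02634239196777 j [ 0.3   0.4  -0.49  1.99  0.26  0.82 -0.31]
```

Call:
arm_command:
  plan: "-0.0014 0 0.002 0;0 0 0.0025 0;0 0 0.001 0;0 0 0 0;0 0 0 0"

```text
clock: 14.9
tcp_pos: [0.5227, -0.0087, 0.1378]
orientation: [2.186, 2.257, 0.0]
contact_force: [-0.0, 0.8, -2.6]
grip_width: 0.0095
gripper_force: 98.0
```

```bash
python3 -c "
from h import *
go(.5227,-.0087,.135,91.8)"
```

```text
t 14.9 pos [ 0.5227 -0.0087  0.1378] A 91.84 tilt [0. 0.] tool shift mm [-0.   0.   2.8] yaw 0.0 F [-0.   0.8 -2.6] M [ 0.04 -0.03 -0.04] w 9.5 gf 98.02546620368958 j [ 0.3   0.41 -0.49  1.99  0.26  0.8  -0.31]
```

Call:
arm_command:
  plan: "0 0 0.001 0;0 0 0.001 0;0 0 0.001 0;0 0 0.001 0;0 0 0 0"

```text
clock: 15.52
tcp_pos: [0.5228, -0.0086, 0.1341]
orientation: [2.185, 2.257, 0.0]
contact_force: [-0.7, 0.4, 3.1]
grip_width: 0.0093
gripper_force: 98.9
```

```bash
python3 -c "
from h import *
go(.5227,-.0087,.1278,91.8)"
```

```text
t 15.53 pos [ 0.5228 -0.0086  0.1341] A 91.84 tilt [ 0. -0.] tool shift mm [-0.1 -0.1  6.3] yaw 0.0 F [-0.7  0.4  3.1] M [ 0.02  0.36 -0.04] w 9.3 gf 98.90726923942566 j [ 0.29  0.41 -0.49  1.99  0.27  0.8  -0.31]
```

Call:
arm_command:
  plan: "0 0 0.001 0;0 0 0.001 0;0 0 0.001 0;0 0 0.001 0;0 0 0 0"

```text
clock: 16.15
tcp_pos: [0.5229, -0.0086, 0.1301]
orientation: [2.185, 2.256, 0.0]
contact_force: [-1.6, 0.2, 6.8]
grip_width: 0.0097
gripper_force: 99.4
```

```bash
python3 -c "
from h import *
go(.5227,-.0087,.1278,91.8)"
```

```text
t 16.15 pos [ 0.5229 -0.0086  0.1301] A 91.84 tilt [ 0. -0.] tool shift mm [-0.1 -0.2  2.3] yaw 0.0 F [-1.6  0.2  6.8] M [ 0.01  0.56 -0.03] w 9.7 gf 99.3754506111145 j [ 0.29  0.42 -0.48  1.99  0.27  0.79 -0.32]
```

Call:
arm_command:
  plan: "0 0 0.001 0;0 0 0.001 0;0 0 0.001 0;0 0 0 0"

```text
clock: 16.65
tcp_pos: [0.5229, -0.0087, 0.1277]
orientation: [2.185, 2.256, 0.0]
contact_force: [-4.6, -0.4, 13.3]
grip_width: 0.0096
gripper_force: 100.3
```

```bash
python3 -c "
from h import *
go(.5227,-.0087,.1278,91.8)"
```

```text
t 16.65 pos [ 0.5229 -0.0087  0.1277] A 91.83 tilt [ 0.001 -0.   ] tool shift mm [-0.  -0.2 -0.1] yaw 0.0 F [-4.6 -0.4 13.3] M [0.02 1.1  0.  ] w 9.6 gf 100.26156663894653 j [ 0.29  0.42 -0.48  2.    0.27  0.78 -0.32]
```

Call:
arm_command:
  plan: "0 -0.0007 0 0;0 0 0.001 0;0 0 0.001 0;0 0 0 0;0 0 0 0"
  grip_force: 115

```text
clock: 17.27
tcp_pos: [0.5228, -0.0087, 0.1277]
orientation: [2.184, 2.255, 0.001]
contact_force: [-10.7, -1.4, 31.0]
grip_width: 0.0093
gripper_force: 117.2
```

```bash
python3 -c "
from h import *
go(.5227,-.0087,.1278,91.8)"
```

```text
t 17.27 pos [ 0.5228 -0.0087  0.1277] A 91.82 tilt [ 0.002 -0.001] tool shift mm [-0.  -0.1 -0.1] yaw 0.0 F [-10.7  -1.4  31. ] M [-0.12  2.3  -0.01] w 9.3 gf 117.22036600112915 j [ 0.29  0.42 -0.48  2.    0.28  0.78 -0.32]
```

Call:
arm_command:
  plan: "0 -0.001 0 0;0 -0.001 0 0;0 0 -0.0003 0;0 0 0 0;0 0 0 0"

```text
clock: 17.9
tcp_pos: [0.5228, -0.0086, 0.1277]
orientation: [2.183, 2.253, 0.006]
contact_force: [-2.1, -0.8, 21.2]
grip_width: 0.0091
gripper_force: 115.7
```

Run:
```python
from m import *
go(.5227,-.0087,.1278,91.8)
im,d=grab('scene','s5'); P=cloud('scene',d); 
hs=cv2.cvtColor(im,cv2.COLOR_RGB2HSV)
P,m=planemask('scene',d,.1,.116,.5227,-.011,.07); m&=(hs[...,2]>150)&(hs[...,1]<60); q=P[big(m)]
A=np.c_[q[:,:2]-q[:,:2].mean(0),np.ones(len(q))]; print('plane',np.linalg.lstsq(A,q[:,2],rcond=None)[0],len(q))
cv2.imwrite('pics/s5c.png',cv2.resize(im[140:240,260:380,::-1],None,fx=6,fy=6,interpolation=cv2.INTER_CUBIC))
```

```text
t 17.9 pos [ 0.5228 -0.0086  0.1277] A 91.82 tilt [ 0.006 -0.   ] tool shift mm [-0.1 -0.1 -0.1] yaw 0.0 F [-2.1 -0.8 21.2] M [-0.2   0.63  0.02] w 9.1 gf 115.71246385574341 j [ 0.29  0.42 -0.48  2.    0.28  0.78 -0.32]
plane [-0.0327 -0.0145  0.1089] 611
```

View pics/s5c.png

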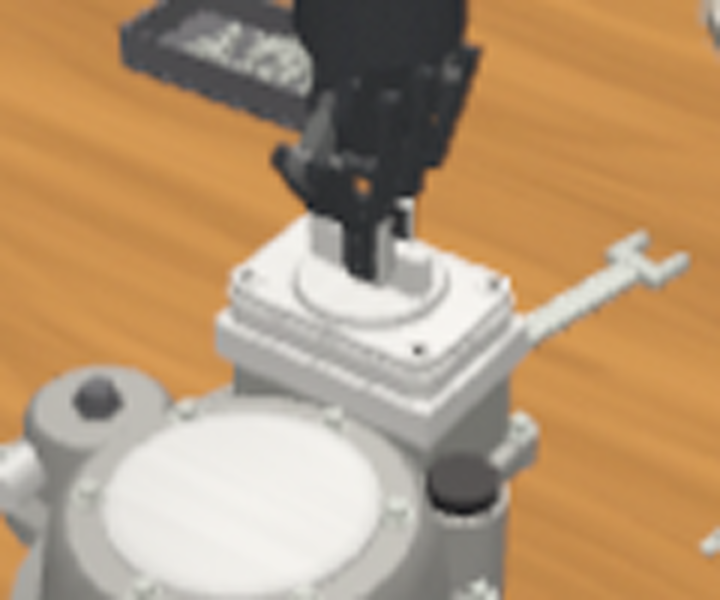

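Call:
arm_command:
  plan: "0 0.001 0 0;0 0.001 0.0003 0;0 0.001 0.0003 0;0 0 0 0;0 0 0 0"

```text
clock: 18.58
tcp_pos: [0.5229, -0.0086, 0.1277]
orientation: [2.185, 2.255, -0.002]
contact_force: [-14.7, -1.4, 38.1]
grip_width: 0.0094
gripper_force: 118.2
```

Run:
```python
from m import *
go(.5227,-.0087,.1278,91.8)
```

```text
t 18.57 pos [ 0.5229 -0.0086  0.1277] A 91.82 tilt [ 0.    -0.002] tool shift mm [-0.1 -0.2 -0.1] yaw 0.0 F [-14.7  -1.4  38.1] M [-0.18  3.27  0.01] w 9.4 gf 118.2053017616272 j [ 0.29  0.42 -0.48  2.    0.28  0.79 -0.32]
```

Call:
arm_command:
  plan: "0 0 -0.0004 0;0 0 0 0;0 0 0 0;0 0 0 0"

```text
clock: 19.08
tcp_pos: [0.5229, -0.0086, 0.1277]
orientation: [2.185, 2.255, -0.002]
contact_force: [-13.2, -0.2, 34.9]
grip_width: 0.0093
gripper_force: 117.4
```

Run:
```python
from m import *
go(.5227,-.0087,.1278,91.8)
```

```text
t 19.07 pos [ 0.5229 -0.0086  0.1277] A 91.82 tilt [ 0.    -0.002] tool shift mm [-0.1 -0.2 -0.1] yaw 0.0 F [-13.2  -0.2  34.9] M [-0.16  2.86 -0.09] w 9.3 gf 117.41543769836426 j [ 0.29  0.42 -0.48  2.    0.28  0.79 -0.32]
```

Steady at the stop, level, and pressed well above the spring's force.

```bash
python3 -c "
from h import *
print(ticket.hand_in())"
```

```text
the job is handed in; nothing more can be done
None
```

The right element is down over the standpipe, and I handed the job in at about 19 s with the cover on both dowels, gripped and pressed home at about 35 N. No gap at the joint face showed in the last picture, and nothing else on the bench was touched.

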